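Take the temperature of the brain cast

TASK

Pick up the small infrared thermometer that stands nose down on its round dock, and hold it still for three seconds, pointing straight down, about 5 cm above the middle of the white measuring pad on top of the brain-shaped cast, without touching or shifting that cast. Then stand the thermometer back upright on the dock, in the middle, nose down, setting it down and not dropping it, and let go.

Things in the scene. Friction and masses are not known exactly. Their poses are not given: they have to be found in the camera images.
- thermometer_mid (a point): middle (half-way up, on the axis) of a loose, black, torch-shaped infrared thermometer, 120 mm tall, about 220 g, standing upright on its wider nose. Nose 48 mm in diameter for 28 mm, tapering up to 42 mm; above it a plain round grip 34 mm in diameter up to 116 mm. Best gripped from above, 25 mm above this point, to clear the gripper's palm. z points from nose to tail (up)
- thermometer_nose (a point): centre of the thermometer's flat nose end, 60 mm below its middle; it looks along -z of the instrument. At the start it rests on the dock's top
- brain_pad (a point): centre of the top of the white round pad (28 mm wide) on the brain-shaped amber cast, 92 mm above the bench. Cast: two folded lobes, 148 by 130 mm, 89 mm high, loose on its white board 160 by 145 mm, together 0.9 kg. A square block and a round disc of the same resin, with like pads (108 and 78 mm above the bench), stand beside it in any order and are not wanted
- dock_top (a point): centre of the flat top of the thermometer's dock: a fixed grey disc 88 mm in diameter, 12 mm high, this point 12 mm above the bench

How it is judged:
By the outcome, as a careful person would: the job done as asked, in the order asked, and still so for the second after the job is handed in, with the robot touching nothing.
It also fails if it takes over 58 s, if anything falls off the work surface, if the arm or the gripper's body presses on something with over 40 N, if the wrist force passes 120 N, or if a joint passes its speed limit or range.

ROBOT

A 6-joint arm with a two-finger parallel gripper is mounted at the origin on the work surface. World frame = base frame: x ahead of the robot, y to its left, z up, the work surface at z = 0. Lengths are in m, angles in rad, forces in N, time in s.
With the tool pointing down it reaches from about 0.35 to 0.775 m from the base axis. Payload 7.3 kg.
Tool frame: the origin (TCP) lies midway between the tips of the shut fingers; the grasp point (between the pads) lies 19 mm behind it; z points along the fingers, y is the line along which they close (so a half turn about z gives the same grasp; the last joint's range is limited). The gripper opens to 92 mm and grips with 3 to 60 N. Pads are 19 mm wide; open, the fingers measure 130 mm over their backs; the gripper's body (75 mm by 190 mm) begins 47 mm behind the grasp point.
Start: joints at [1.065, 0.342, 1.524, -0, 1.275, -0.146], TCP at [0.185, 0.491, 0.227] pointing down, gripper open.
Joint ranges: [-2.53, 2.53], [-0.77, 2.02], [0.04, 2.7], [-1, 4.14], [0.28, 2.66], [-3.11, 3.11]. Speed limits (rad/s): [2.57, 2.57, 3.14, 3.14, 3.14, 3.14].

INTERFACE

Orientations are given as [roll, pitch, yaw] about the fixed x, y, z axes, in that order (R = Rz(yaw) Ry(pitch) Rx(roll)).
In Python, from cell import monitor, vision, workorder gives the robot as it stands.
- The arm moves only by the tool move_arm, never from a script. Its argument "rows" is a list of rows, each a list of 5 numbers: the shift along the world's x, y, z in mm, then the turn about the world's z in rad, then the closure, from -1 (fully open) to 1 (shut). A call has 1 to 12 rows; each row shifts and turns the commanded pose from where the row before left it; what a row does not reach is not made up. A row lasts 1/10 s, in which the tool goes at most 50 mm and 8.59 degrees, less where a joint would pass 70% of its speed; a pose out of reach is approached as far as the arm can. A call is refused whole if a number of a shift passes 50 or a number of a turn 0.15, either way. A call with a gripper value outside its range is refused whole. The fingers move at their own pace and stop on an object; "newtons" is the grip in N (left out, the last holds). Time passes only in rows, so rows that do not move let the fingers close. It gives the time, the measured TCP pose, the force, the opening and the grip force at its end, in the units of the state.
- monitor.observe(): the state, without advancing time (a new reading comes with each control period).
- vision.read_camera(name): name is "scene" or "top" or "wrist"; returns the picture (480x640x3 uint8, red, green, blue); there is no depth.
- vision.get_calibration(name): a dict with "K" (3x3 intrinsics, pixels), "T" (4x4, takes a point from camera to world coordinates); the wrist camera has in their place "mount" (4x4, takes a point from camera to tool coordinates, whose origin is the TCP and whose axes are the flange's). Camera axes: x right, y up, looking along -z (the intrinsics and any distortion apply to the point x, -y, -z); pixel columns grow to the right and rows downward; lengths in m; the calibration is good to about 2 mm. A picture is of the moment at which its call begins: read the wrist's pose just before it. get_calibration takes no time and is no camera call.
- workorder.hand_in(): hands the job in; it is judged then, once.
The state is a dict: "time": time; "qpos": joint angles; "qvel": joint speeds; "joint_efforts": joint torques, N m; "tool_pos": TCP position; "tool_rot": TCP orientation; "contact_force": force on the tool from outside, world axes, zero at the start; "torque": the same for the moment, N m; "opening": finger opening in m; "grip_force": force on a finger pad.
Only numpy, scipy, OpenCV 4.12 (cv2) and the standard library are available. Lean on these libraries where they do the work, as an engineer would, in place of code of your own. Each camera call takes 0.05 s, during which the arm holds its last target. There are 200 camera calls.

## Working session

There is one attempt and no reset: what is moved stays moved. The work goes in short steps, Python scripts to look and compute and a tool call to move; the robot and the scene stay as the last step left them, time stands still between calls to the robot, and variables do not carry over. Pictures are saved under pics/ and viewed, at most 10 in all, crops included, and the job is handed in when it is done.

Besides the shell and the picture viewer there is one more tool, called after ">>>" as a command line: name --pt "numbers of a row" for each row, then --argument value for the rest. move_arm: Moves the arm, as the interface text tells. Its arguments: {"type":"object","properties":{"rows":{"type":"array","items":{"type":"array","items":{"type":"number"}}},"newtons":{"type":"number"}},"required":["rows"]}

```bash
mkdir -p pics; python3 - <<'E'
from cell import monitor, vision
import cv2
s=monitor.observe();print(s)
for n in("scene","top"):
    cv2.imwrite(f"pics/{n}0.png",vision.read_camera(n)[:,:,::-1]);c=vision.get_calibration(n);print(n,c)
print(vision.get_calibration("wrist"))
E
```

```text
{'time': 0.0, 'qpos': array([ 1.06495764e+00,  3.42718076e-01,  1.52503247e+00,  1.78884131e-05,
        1.27539427e+00, -1.45992746e-01]), 'qvel': array([-0.00090991, -0.00096743, -0.00027039,  0.00066274, -0.0004972 ,
        0.0006651 ]), 'joint_efforts': array([ 1.29375527e-03, -4.31230152e+01, -2.44225484e+01,  7.17398152e-02,
        5.60314755e-02, -1.47117175e-04]), 'tool_pos': array([0.18463663, 0.49102058, 0.22604198]), 'tool_rot': array([-3.14005949e+00, -2.42723307e-04,  2.78174131e+00]), 'contact_force': array([ 0.10969607, -0.06892349, -0.21545536]), 'torque': array([-0.03407408, -0.04805188, -0.01426922]), 'grip_force': 0.0, 'opening': 0.09181681849377048}
scene {'K': array([[541.41489452,   0.        , 318.90937665],
       [  0.        , 541.41489452, 238.35472718],
       [  0.        ,   0.        ,   1.        ]]), 'T': array([[-0.44493022, -0.59755765,  0.66705468,  1.10327558],
       [ 0.89556399, -0.29812055,  0.33028667,  0.28399629],
       [ 0.00149738,  0.74434468,  0.66779395,  0.6487782 ],
       [ 0.        ,  0.        ,  0.        ,  1.        ]])}
to
[... 225 characters left out ...]
2],
       [-0.99950939, -0.02821105,  0.01360605,  0.00913136],
       [ 0.01092776,  0.09300845,  0.99560535,  0.78425671],
       [ 0.        ,  0.        ,  0.        ,  1.        ]])}
{'K': array([[381.93320218,   0.        , 315.57259336],
       [  0.        , 381.93320218, 231.86169441],
       [  0.        ,   0.        ,   1.        ]]), 'mount': array([[ 4.19294514e-04,  9.55680010e-01,  2.94407103e-01,
         8.03759256e-02],
       [ 9.99999831e-01, -5.19495185e-04,  2.62142865e-04,
        -1.00575993e-03],
       [ 4.03467768e-04,  2.94406943e-01, -9.55680066e-01,
        -1.58493590e-01],
       [ 0.00000000e+00,  0.00000000e+00,  0.00000000e+00,
         1.00000000e+00]])}
```

View pics/top0.png

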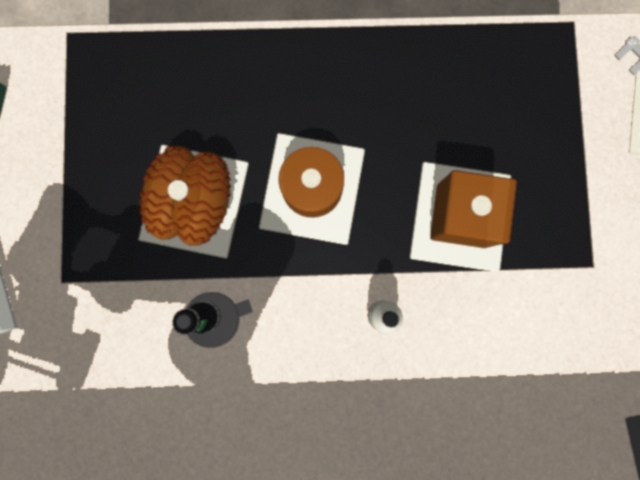

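View pics/scene0.png

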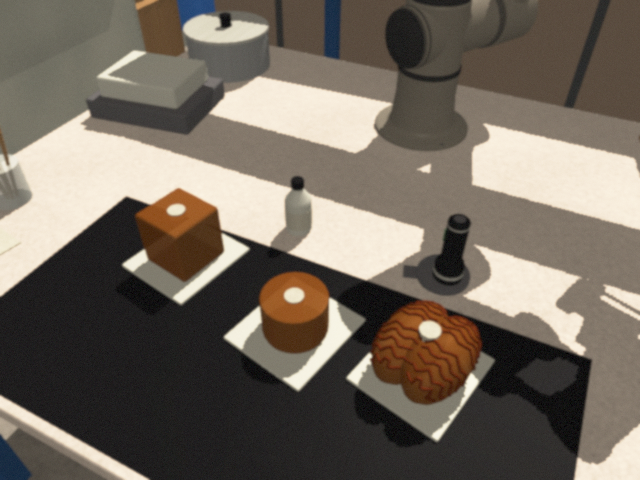

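The top view shows the brain cast with its pad at about (178,190), the dock at (211,320) and the thermometer tail at (186,321). In the scene view, the pad is at (430,330), the dock at (445,272) and the tail at (459,217).

```bash
cat > h.py <<'E'
import numpy as np, cv2
from cell import monitor, vision
from scipy.spatial.transform import Rotation as Ro
def cam(n,s=None):
    c=vision.get_calibration(n)
    if n!="wrist": return c["K"],c["T"]
    T=np.eye(4);T[:3,:3]=Ro.from_euler("xyz",s["tool_rot"]).as_matrix();T[:3,3]=s["tool_pos"]
    return c["K"],T@c["mount"]
def ray(KT,u,v):
    K,T=KT;d=T[:3,:3]@np.array([(u-K[0,2])/K[0,0],-(v-K[1,2])/K[1,1],-1]);return T[:3,3],d
def plane(KT,u,v,z):
    o,d=ray(KT,u,v);return o+d*(z-o[2])/d[2]
def cross(a,b):
    A=[];y=[]
    for o,d in(a,b):
        d=d/np.linalg.norm(d);P=np.eye(3)-np.outer(d,d);A.append(P);y.append(P@o)
    p=np.linalg.solve(A[0]+A[1],y[0]+y[1]);return p,[np.linalg.norm(P@p-q)for P,q in zip(A,y)]
def proj(KT,p):
    K,T=KT;c=T[:3,:3].T@(np.asarray(p)-T[:3,3]);return K[0,0]*c[0]/-c[2]+K[0,2],K[1,1]*-c[1]/-c[2]+K[1,2]
def blob(m,seed):
    n,l,st,ce=cv2.connectedComponentsWithStats(m.astype(np.uint8));i=l[seed[1],seed[0]];return ce[i],st[i]
E
python3 - <<'E'
from h import *
I={n:cv2.imread(f"pics/{n}0.png") for n in("scene","top")}
C={n:cam(n) for n in I}
p={}
for n,sd in(("top",(178,190)),("scene",(430,330))):
    g=I[n].astype(int); m=(g[:,:,0]>120); ce,st=blob(m,sd);p[n]=ce;print(n,"pad",ce,st,plane(C[n],*ce,.092))
print(cross(ray(C["top"],*p["top"]),ray(C["scene"],*p["scene"])))
a=cv2.resize(I["top"][280:360,160:260],None,fx=7,fy=7,interpolation=cv2.INTER_CUBIC)
b=cv2.resize(I["scene"][200:300,400:480],None,fx=5.6,fy=5.6,interpolation=cv2.INTER_CUBIC)
b=cv2.resize(b,None,fx=1,fy=1)
k=np.zeros((560,800,3),np.uint8);a=cv2.resize(a,None,fx=.5,fy=.5);k[:280,:350]=a;k[:,352:800]=b[:560,:448]
cv2.imwrite("pics/crop1.png",np.clip(k*1.8,0,255).astype(np.uint8))
E
```

```text
top pad [177.39692308 189.70461538] [168 180  20  21 325] [0.64278176 0.21504809 0.092     ]
scene pad [429.78834356 329.42331288] [419 321  23  18 326] [0.64133958 0.21605083 0.092     ]
(array([0.64237762, 0.21550882, 0.09279481]), [np.float64(0.0007203669880806742), np.float64(0.0007203669880807051)])
```

View pics/crop1.png

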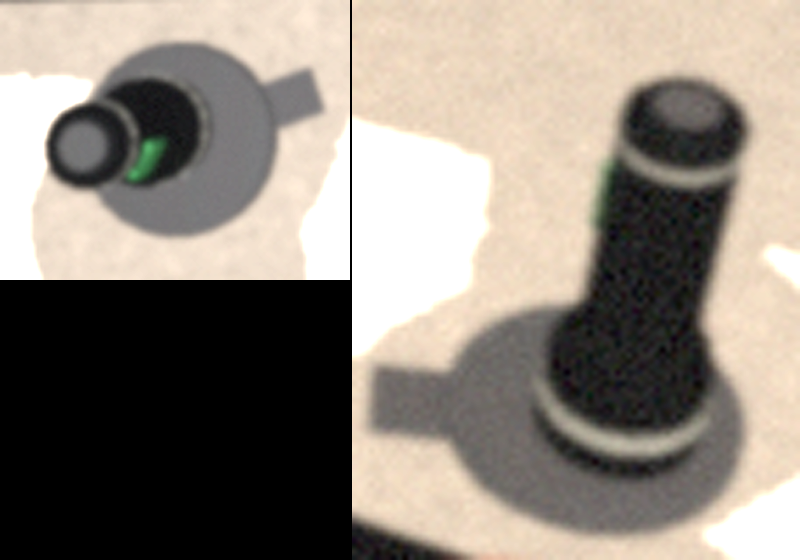

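```bash
python3 - <<'E'
from h import *
I={n:cv2.imread(f"pics/{n}0.png") for n in("scene","top")}
C={n:cam(n) for n in I}
print("tail",plane(C["top"],183.7,322,.132),plane(C["scene"],459.8,219.1,.132),cross(ray(C["top"],183.7,322),ray(C["scene"],459.8,219.1)))
# dock: grey pixels mask -> top ellipse
for n,(x0,y0,x1,y1) in {"top":(175,285,240,352),"scene":(415,250,475,300)}.items():
    g=I[n][y0:y1,x0:x1].astype(int);m=(g.max(2)<110)
    pts=np.argwhere(m)[:,::-1]+[x0,y0]
    W=np.array([plane(C[n],*p,.012)[:2] for p in pts]);
    h=cv2.convexHull(W.astype(np.float32)*1000)
    print(n,len(pts),cv2.minEnclosingCircle(h),W.min(0),W.max(0))
    g=I[n].astype(int);gm=(g[:,:,1]-np.maximum(g[:,:,0],g[:,:,2])>15);gm[:200]=0
    yx=np.argwhere(gm);yx=yx[(yx[:,1]>150)&(yx[:,1]<480)];c=yx.mean(0);print("green",len(yx),c[::-1],[plane(C[n],c[1],c[0],z) for z in(.08,.1,.12)])
E
```

```text
tail [0.45583843 0.19491599 0.132     ] [0.45494603 0.19704646 0.132     ] (array([0.45542918, 0.19606359, 0.13177752]), [np.float64(0.0011093402344785257), np.float64(0.001109340234478554)])
top 2759 ((457.03765869140625, 192.38958740234375), 54.265193939208984) [0.40855444 0.14207075] [0.49468406 0.24270841]
green 70 [201.21428571 325.25714286] [array([0.44738844, 0.18474741, 0.08      ]), array([0.44872613, 0.17976014, 0.1       ]), array([0.45006381, 0.17477286, 0.12      ])]
scene 2011 ((455.00286865234375, 186.42770385742188), 74.9542465209961) [0.38260648 0.1430916 ] [0.52739926 0.23351712]
green 0 [nan nan] [array([nan, nan, nan]), array([nan, nan, nan]), array([nan, nan, nan])]<stdin>:13: RuntimeWarning: Mean of empty slice.
  ret = um.true_divide(
```

```bash
python3 - <<'E'
from h import *
C={n:cam(n) for n in("top","scene")}
p,e=cross(ray(C["top"],201.2,325.2),ray(C["scene"],444.8,235.7));print("button",p,e,np.degrees(np.arctan2(p[1]-.196,p[0]-.4554)))
# dock fit: edge points of outer silhouette; predicted convex hull of top and bottom circles
I={n:cv2.imread(f"pics/{n}0.png") for n in C}
from scipy.optimize import least_squares
t=np.linspace(0,2*np.pi,180)
def hull(n,c):
    P=[proj(C[n],(c[0]+.044*np.cos(a),c[1]+.044*np.sin(a),z)) for z in(0,.012) for a in t]
    return cv2.convexHull(np.array(P,np.float32))
# per camera: grey mask vs light bench, radial edges from predicted centre
def edges(n,c):
    g=cv2.cvtColor(I[n],cv2.COLOR_BGR2HSV).astype(float);f=g[:,:,1] # saturation: bench warm, dock neutral
    G=cv2.cvtColor(I[n],cv2.COLOR_BGR2GRAY).astype(float);out=[]
    u0,v0=proj(C[n],(*c,.006));H=hull(n,c)
    for a in np.arange(0,2*np.pi,.06):
        d=np.array([np.cos(a),np.sin(a)])
        r=np.arange(5,60,.25);sd=[cv2.pointPolygonTest(H,(float(u0+x*d[0]),float(v0+x*d[1])),True) for x in r]
        r=r[np.abs(sd)<6];v=cv2.remap(G,(u0+r*d[0])[None].astype(np.float32),(v0+r*d[1])[None].astype(np.float32),1)[0]
        k=np.gradient(cv2.GaussianBlur(v[None],(9,1),0)[0]);i=k.argmax()
        inner=v[:max(1,i-6)].mean()
        if 70<inner<130 or 1:
            if k[i]>1.2 and inner>55: out.append((u0+r[i]*d[0],v0+r[i]*d[1]))
    return np.array(out)
for n in C:
    c=np.array([.4554,.196])
    for _ in range(3):
        E=edges(n,c)
        f=lambda c:[cv2.pointPolygonTest(hull(n,c),(float(x),float(y)),True) for x,y in E]
        s=least_squares(f,c,loss="soft_l1",diff_step=1e-3);c=s.x
    print(n,len(E),c,np.round(np.percentile(np.abs(f(c)),[50,90]),2))
E
```

```text
button [0.4486473  0.18112186 0.08791497] [np.float64(0.0017368587537233307), np.float64(0.0017368587537233697)] -114.4117424269588
top 79 [0.4516627  0.18809591] [0.42 0.76]
scene 68 [0.44721446 0.18924548] [0.6  1.82]
```

>>> move_arm --pt "22.5 -24.6 0 -0.136 -1" --pt "22.5 -24.6 0 -0.136 -1" --pt "22.5 -24.6 0 -0.136 -1" --pt "22.5 -24.6 0 -0.136 -1" --pt "22.5 -24.6 0 -0.136 -1" --pt "22.5 -24.6 0 -0.136 -1" --pt "22.5 -24.6 0 -0.136 -1" --pt "22.5 -24.6 0 -0.136 -1" --pt "22.5 -24.6 0 -0.136 -1" --pt "22.5 -24.6 0 -0.136 -1" --pt "22.5 -24.6 0 -0.136 -1" --pt "22.5 -24.6 0 -0.136 -1"

```text
time: 1.3
tool_pos: [0.4554, 0.195, 0.2265]
tool_rot: [-3.141, 0.0, 1.144]
contact_force: [-0.6, 1.1, 0.6]
opening: 0.0917
grip_force: 0.0
```

>>> move_arm --pt "0 0 0 0 -1" --pt "0 0 0 0 -1" --pt "0 0 0 0 -1"

```text
time: 1.6
tool_pos: [0.4541, 0.1967, 0.2265]
tool_rot: [-3.141, 0.0, 1.151]
contact_force: [-0.6, -0.8, 0.6]
opening: 0.0921
grip_force: 0.0
```

```bash
python3 - <<'E'
from h import *
s=monitor.observe();im=vision.read_camera("wrist")[:,:,::-1].copy();cv2.imwrite("pics/w1raw.png",im)
np.save("s1.npy",np.r_[s["tool_pos"],s["tool_rot"]])
C=cam("wrist",s);print(s["tool_pos"],s["tool_rot"],s["qpos"])
t=np.linspace(0,2*np.pi,90)
def circ(c,r,z,col): cv2.polylines(im,[np.array([proj(C,(c[0]+r*np.cos(a),c[1]+r*np.sin(a),z)) for a in t]).astype(int)],True,col,1)
circ((.4516,.1885),.044,.012,(0,0,255)); circ((.4516,.1885),.044,0,(255,0,255));circ((.4554,.196),.017,.128,(0,255,0));circ((.4554,.196),.024,.012,(255,255,0));circ((.4554,.196),.024,.04,(0,255,255))
cv2.imwrite("pics/w1.png",im)
E
```

```text
[0.45410836 0.19670019 0.22649007] [-3.14074399e+00  3.35549452e-04  1.15149538e+00] [2.53584897e-01 2.87624026e-01 1.60370968e+00 2.80740873e-04
 1.25113177e+00 6.72797652e-01]
```

View pics/w1.png

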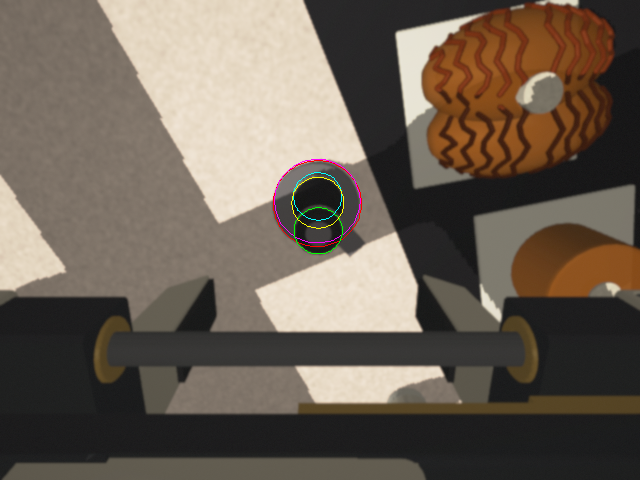

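The wrist view shows the dock around (318,203) and the tail around (319,232). My projected outlines overlie both, so I'll zoom in to check for an offset.

```bash
python3 - <<'E'
from h import *
v=np.load("s1.npy");s=dict(tool_pos=v[:3],tool_rot=v[3:])
im=cv2.imread("pics/w1raw.png");C=cam("wrist",s);f=5;x0,y0=258,145
k=np.clip(cv2.resize(im[y0:y0+120,x0:x0+120],None,fx=f,fy=f,interpolation=cv2.INTER_CUBIC)*1.6,0,255).astype(np.uint8)
t=np.linspace(0,2*np.pi,90)
def circ(c,r,z,col): cv2.polylines(k,[np.array([((u+.5-x0)*f,(w+.5-y0)*f) for u,w in(proj(C,(c[0]+r*np.cos(a),c[1]+r*np.sin(a),z)) for a in t)]).astype(int)],True,col,1)
circ((.4516,.1885),.044,.012,(0,0,255));circ((.4554,.196),.017,.128,(0,255,0));circ((.4554,.196),.024,.04,(0,255,255))
cv2.imwrite("pics/w1c.png",k)
E
```

```text
(no output)
```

View pics/w1c.png

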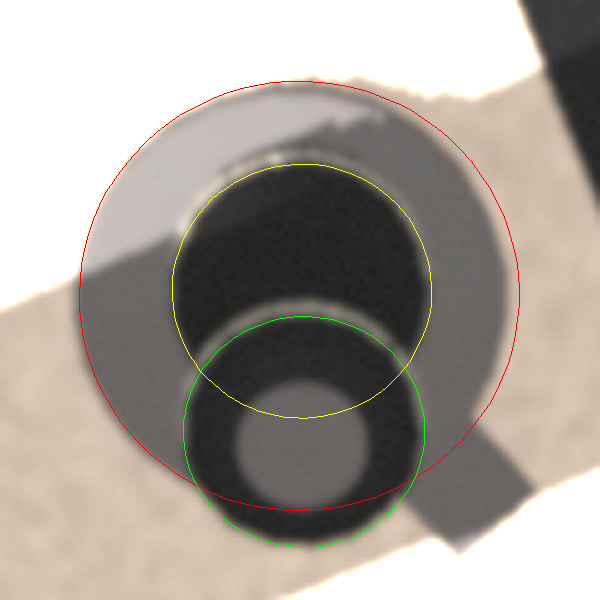

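The zoom shows the dock's rim spanning columns 80 to 508, with its centre near (294,294). The tail cap is at (303,445), and the lower body fits the predicted circles to within about 1–2 mm.

```bash
python3 - <<'E'
from h import *
v=np.load("s1.npy");s=dict(tool_pos=v[:3],tool_rot=v[3:]);C=cam("wrist",s)
print("dock",plane(C,316.3,203.3,.012),"tail",plane(C,318.1,233.5,.132))
print("nose px pred crop",[(q-o+.5)*5 for q,o in zip(proj(C,(.4554,.196,.03)),(258,145))])
# thermometer bottom check: tail px in w, top, scene
Ct=cam("top");print("dock top-cam", plane(Ct,211.4,319.7,.006))
print(cross(ray(C,318.1,233.5),ray(Ct,183.7,322)))
E
```

```text
dock [0.45139994 0.19064436 0.012     ] tail [0.4550993  0.19576697 0.132     ]
nose px pred crop [np.float64(301.75451708556324), np.float64(281.7894788448451)]
dock top-cam [0.45066156 0.18707024 0.006     ]
(array([0.45534909, 0.19534888, 0.13067899]), [np.float64(0.00041311451056876296), np.float64(0.0004131145105688185)])
```

>>> move_arm --pt "1 -1 -10 0 -1" --pt "0 0 -20 0 -1" --pt "0 0 -20 0 -1" --pt "0 0 -20 0 -1" --pt "0 0 -20 0 -1" --pt "0 0 -20 0 -1" --pt "0 0 -15 0 -1" --pt "0 0 -12 0 -1" --pt "0 0 -8 0 -1" --pt "0 0 -3 0 -1" --pt "0 0 0 0 -1" --pt "0 0 0 0 -1" --newtons 20

```text
time: 2.85
tool_pos: [0.4561, 0.1954, 0.0792]
tool_rot: [3.141, -0.001, 1.15]
contact_force: [0.5, 0.3, 0.0]
opening: 0.0919
grip_force: 0.0
```

>>> move_arm --pt "0 0 0 0 0" --pt "0 0 0 0 0.3" --pt "0 0 0 0 0.5" --pt "0 0 0 0 0.7" --pt "0 0 0 0 0.8" --pt "0 0 0 0 1" --pt "0 0 0 0 1" --pt "0 0 0 0 1" --pt "0 0 0 0 1" --pt "0 0 0 0 1" --newtons 20

```text
time: 3.85
tool_pos: [0.4557, 0.1952, 0.0787]
tool_rot: [-3.142, 0.0, 1.15]
contact_force: [-0.1, 0.0, -0.6]
opening: 0.0332
grip_force: 20.0
```

>>> move_arm --pt "0 0 4 0 1" --pt "0 0 8 0 1" --pt "0 0 14 0 1" --pt "0 0 20 0 1" --pt "0 0 22 0 1" --pt "0 0 22 0 1" --pt "0 0 18 0 1" --pt "0 0 12 0 1" --pt "0 0 7 0 1" --pt "0 0 3 0 1" --pt "0 0 0 0 1"

```text
time: 4.95
tool_pos: [0.4558, 0.1952, 0.2088]
tool_rot: [3.141, -0.0, 1.15]
contact_force: [0.4, -0.0, -1.8]
opening: 0.0337
grip_force: 20.0
```

>>> move_arm --pt "5 0.5 0 0 1" --pt "12 1.3 0 0 1" --pt "20 2.2 0 0 1" --pt "25 2.7 0 0 1" --pt "25 2.7 0 0 1" --pt "25 2.7 0 0 1" --pt "25 2.7 0 0 1" --pt "22 2.3 0 0 1" --pt "15 1.6 0 0 1" --pt "8 0.9 0 0 1" --pt "4 0.4 0 0 1" --pt "0.5 0 0 0 1"

```text
time: 6.15
tool_pos: [0.6422, 0.2152, 0.2081]
tool_rot: [-3.141, 0.001, 1.15]
contact_force: [0.6, 0.0, -2.6]
opening: 0.0336
grip_force: 20.0
```

```bash
python3 - <<'E'
from h import *
s=monitor.observe();print({k:np.round(s[k],4) for k in("time","tool_pos","tool_rot","opening","grip_force","contact_force")})
a=vision.read_camera("scene")[:,:,::-1];b=vision.read_camera("top")[:,:,::-1]
cv2.imwrite("pics/sc2.png",a);cv2.imwrite("pics/tp2.png",b)
k=np.zeros((500,800,3),np.uint8)
k[:,:400]=cv2.resize(a[200:450,330:530],(400,500));k[:,400:]=cv2.resize(b[80:330,100:300],(400,500));cv2.imwrite("pics/c2.png",k)
E
```

```text
{'time': np.float64(6.15), 'tool_pos': array([0.6422, 0.2152, 0.2081]), 'tool_rot': array([-3.1407e+00,  7.0000e-04,  1.1498e+00]), 'opening': np.float64(0.0336), 'grip_force': np.float64(19.9866), 'contact_force': array([ 0.6437,  0.0244, -2.5652])}
```

View pics/c2.png

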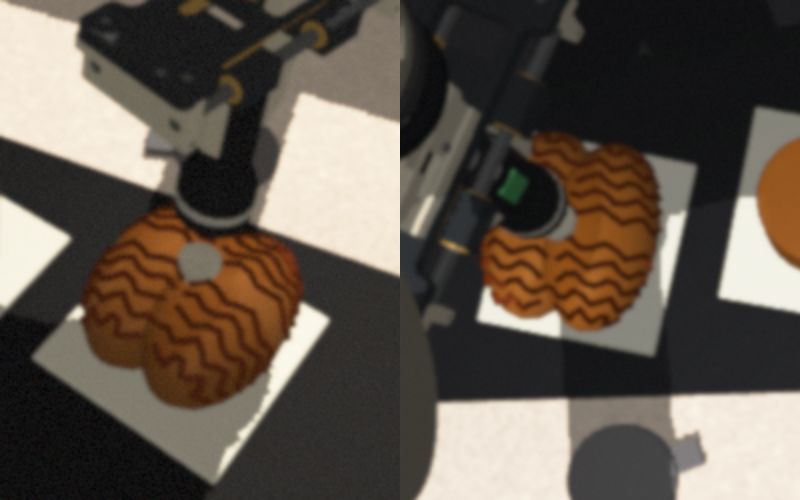

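The thermometer hangs upright, nose down, just above the pad, and the cast hasn't moved. In the scene crop the nose is at (216,200) and the pad at (201,262). The empty dock is now clear in the top view, so I'll check the numbers while it holds.

```bash
python3 - <<'E'
from h import *
C={n:cam(n) for n in("top","scene")}
a=cv2.imread("pics/sc2.png");b=cv2.imread("pics/tp2.png")
t=np.linspace(0,2*np.pi,90)
def circ(im,n,c,r,z,col,f,x0,y0): cv2.polylines(im,[np.array([((u+.5-x0)*f,(w+.5-y0)*f) for u,w in(proj(C[n],(c[0]+r*np.cos(q),c[1]+r*np.sin(q),z)) for q in t)]).astype(int)],True,col,1)
k=np.zeros((500,800,3),np.uint8)
A=cv2.resize(a[270:370,390:470],(400,500),interpolation=2);circ(A,"scene",(.642,.2153),.024,.142,(0,255,0),5,390,270);circ(A,"scene",(.642,.2153),.014,.092,(0,0,255),5,390,270)
B=cv2.resize(b[280:360,170:250],(400,400),interpolation=2);B=np.clip(B*1.5,0,255).astype(np.uint8);circ(B,"top",(.4514,.1895),.044,.012,(0,0,255),5,170,280);circ(B,"top",(.4514,.1895),.044,0,(0,255,0),5,170,280)
k[:,:400]=A;k[:400,400:]=B;cv2.imwrite("pics/c3.png",k)
E
```

```text
(no output)
```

View pics/c3.png

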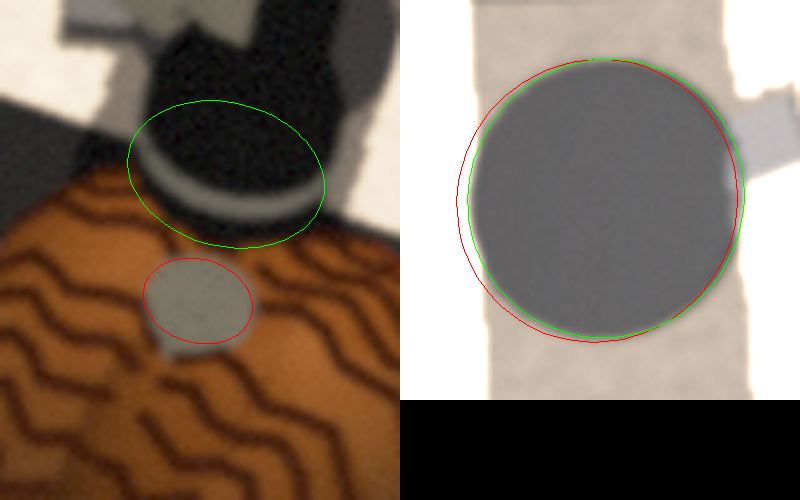

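>>> move_arm --pt "0 0 0 0 1" --pt "0 0 0 0 1" --pt "0 0 0 0 1" --pt "0 0 0 0 1" --pt "0 0 0 0 1" --pt "0 0 0 0 1" --pt "0 0 0 0 1" --pt "0 0 0 0 1" --pt "0 0 0 0 1" --pt "0 0 0 0 1" --pt "0 0 0 0 1" --pt "0 0 0 0 1"

```text
time: 7.45
tool_pos: [0.6423, 0.2152, 0.2087]
tool_rot: [3.142, 0.0, 1.15]
contact_force: [-0.3, 0.5, -1.5]
opening: 0.0333
grip_force: 20.0
```

The green nose outline at 142 mm fits the hanging nose to about 1 mm, and the red outline sits on the pad. The dock outline fits to about 1 mm too. I'll finish the hold.

>>> move_arm --pt "0 0 0 0 1" --pt "0 0 0 0 1" --pt "0 0 0 0 1" --pt "0 0 0 0 1" --pt "0 0 0 0 1" --pt "0 0 0 0 1" --pt "0 0 0 0 1" --pt "0 0 0 0 1" --pt "0 0 0 0 1" --pt "0 0 0 0 1" --pt "0 0 0 0 1" --pt "0 0 0 0 1"

```text
time: 8.65
tool_pos: [0.6423, 0.2152, 0.2088]
tool_rot: [3.141, -0.0, 1.15]
contact_force: [-0.3, -0.5, -1.4]
opening: 0.0335
grip_force: 20.0
```

>>> move_arm --pt "0 0 0 0 1" --pt "0 0 0 0 1" --pt "0 0 0 0 1" --pt "0 0 0 0 1" --pt "0 0 0 0 1" --pt "0 0 0 0 1" --pt "0 0 0 0 1" --pt "0 0 0 0 1" --pt "0 0 0 0 1" --pt "0 0 0 0 1" --pt "0 0 0 0 1" --pt "0 0 0 0 1"

```text
time: 9.85
tool_pos: [0.6423, 0.2152, 0.2087]
tool_rot: [3.141, -0.0, 1.15]
contact_force: [0.1, 0.5, -3.0]
opening: 0.0339
grip_force: 20.0
```

>>> move_arm --pt "-5 -0.7 0 0 1" --pt "-12 -1.6 0 0 1" --pt "-20 -2.7 0 0 1" --pt "-25 -3.4 0 0 1" --pt "-25 -3.4 0 0 1" --pt "-25 -3.4 0 0 1" --pt "-25 -3.4 0 0 1" --pt "-23 -3.1 0 0 1" --pt "-16 -2.2 0 0 1" --pt "-10 -1.4 0 0 1" --pt "-4.5 -0.6 0 0 1" --pt "0 0 0 0 1"

```text
time: 11.05
tool_pos: [0.4518, 0.1893, 0.209]
tool_rot: [3.141, -0.0, 1.15]
contact_force: [0.1, 0.4, -2.3]
opening: 0.0338
grip_force: 20.0
```

>>> move_arm --pt "0 0 -5 0 1" --pt "0 0 -12 0 1" --pt "0 0 -20 0 1" --pt "0 0 -22 0 1" --pt "0 0 -20 0 1" --pt "0 0 -15 0 1" --pt "0 0 -11 0 1" --pt "0 0 -8 0 1" --pt "0 0 -5 0 1" --pt "0 0 -2 0 1" --pt "0 0 0 0 1" --pt "0 0 0 0 1"

```text
time: 12.25
tool_pos: [0.4522, 0.1894, 0.0892]
tool_rot: [3.141, -0.001, 1.15]
contact_force: [0.9, 0.1, -2.1]
opening: 0.0335
grip_force: 20.0
```

Hovering about 10 mm up; lowering slowly in small steps until contact.

>>> move_arm --pt "0 0 -2 0 1" --pt "0 0 -2 0 1" --pt "0 0 -2 0 1" --pt "0 0 -1.5 0 1" --pt "0 0 -1 0 1" --pt "0 0 -1 0 1" --pt "0 0 -0.5 0 1" --pt "0 0 0 0 1" --pt "0 0 0 0 1"

```text
time: 13.15
tool_pos: [0.4519, 0.1893, 0.0788]
tool_rot: [3.141, -0.0, 1.15]
contact_force: [-0.2, -0.2, -0.3]
opening: 0.0334
grip_force: 20.0
```

>>> move_arm --pt "0 0 -0.5 0 1" --pt "0 0 0 0 1" --pt "0 0 0 0 1"

```text
time: 13.45
tool_pos: [0.4519, 0.1894, 0.0786]
tool_rot: [3.141, -0.0, 1.15]
contact_force: [-2.6, 1.0, 4.1]
opening: 0.0335
grip_force: 20.0
```

Contact: the vertical force went from -2.1 N to +4.1 N. Opening gently, then retreating up.

>>> move_arm --pt "0 0 0 0 0.3" --pt "0 0 0 0 0.25" --pt "0 0 0 0 0.2" --pt "0 0 0 0 0.1" --pt "0 0 0 0 0" --pt "0 0 0 0 -0.3" --pt "0 0 0 0 -0.6" --pt "0 0 0 0 -1" --pt "0 0 0 0 -1" --pt "0 0 0 0 -1" --pt "0 0 0 0 -1"

```text
time: 14.55
tool_pos: [0.4518, 0.1893, 0.0782]
tool_rot: [3.141, 0.0, 1.15]
contact_force: [0.0, 0.5, -0.7]
opening: 0.0885
grip_force: 0.0
```

>>> move_arm --pt "0 0 4 0 -1" --pt "0 0 10 0 -1" --pt "0 0 18 0 -1" --pt "0 0 25 0 -1" --pt "0 0 25 0 -1" --pt "0 0 25 0 -1" --pt "0 0 20 0 -1" --pt "0 0 12 0 -1" --pt "0 0 7 0 -1" --pt "0 0 3 0 -1" --pt "0 0 0 0 -1" --pt "0 0 0 0 -1"

```text
time: 15.75
tool_pos: [0.4515, 0.1892, 0.2267]
tool_rot: [-3.141, 0.001, 1.15]
contact_force: [-0.6, -0.3, -0.0]
opening: 0.0919
grip_force: 0.0
```

```bash
python3 - <<'E'
from h import *
s=monitor.observe();print(s["time"],s["tool_pos"],s["opening"])
im=vision.read_camera("wrist")[:,:,::-1].copy();a=vision.read_camera("scene")[:,:,::-1].copy()
k=np.zeros((400,800,3),np.uint8);x0,y0,f=268,155,4;C=cam("wrist",s)
k[:,:400]=np.clip(cv2.resize(im[y0:y0+100,x0:x0+100],(400,400),interpolation=2)*1.6,0,255)
t=np.linspace(0,2*np.pi,90)
def circ(c,r,z,col): cv2.polylines(k,[np.array([((u+.5-x0)*f,(w+.5-y0)*f) for u,w in(proj(C,(c[0]+r*np.cos(q),c[1]+r*np.sin(q),z)) for q in t)]).astype(int)],True,col,1)
circ((.4514,.189),.044,0,(0,0,255));circ((.4519,.1894),.017,.128,(0,255,0));circ((.4519,.1894),.024,.04,(0,255,255))
k[:,400:]=cv2.resize(a[200:400,330:530],(400,400))
cv2.imwrite("pics/end.png",k)
E
```

```text
15.75 [0.45148895 0.18921169 0.22665141] 0.091856391102659
```

View pics/end.png

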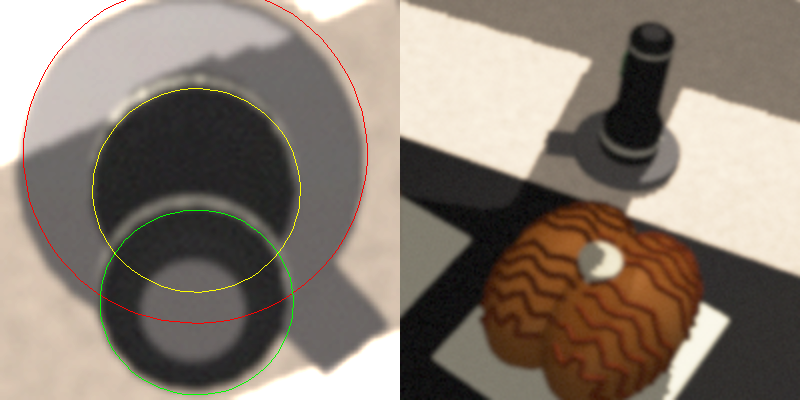

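The thermometer stands upright and close to centred on the dock (within about 2 mm). The cast is undisturbed and the gripper is clear, so I'm handing in.

```bash
python3 -c "from cell import workorder;print(workorder.hand_in())"
```

```text
the job is handed in; nothing more can be done
None
```

The thermometer was held still pointing straight down, about 5 cm above the brain pad, for over 3 s, then set back upright within about 2 mm of the dock's middle and released; the cast was not touched, and the job was handed in at about 16 s.

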